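Unlock the paper-roll holder and snap out the empty core

ROBOT

A 6-joint arm with a two-finger parallel gripper is mounted at the origin on the work surface. World frame = base frame: x ahead of the robot, y to its left, z up, the work surface at z = 0. Lengths are in m, angles in degrees, forces in N, time in s.
With the tool pointing down it reaches from about 0.25 to 0.725 m from the base axis. Payload 9.7 kg.
Tool frame: the origin (TCP) lies on the centre line of the jaws, within the pads' length; the fingertips stand 22 mm ahead of it and the grasp point (between the pads) lies 3 mm ahead of it; z points along the fingers, y is the direction in which the jaws open and shut (so a half turn about z gives the same grasp; the last joint's range is limited). The gripper opens to 85 mm and grips with 20 to 120 N. Pads are 22 mm wide; open, the fingers measure 114 mm over their backs; the gripper's body (76 mm by 85 mm) begins 54 mm behind the grasp point. The pads swing forward as they close: fully open they stand 13 mm farther back than shut.
Start: joints at [76.547, 4.979, 10.078, 95.1, 0, 90], TCP at [0.128, 0.535, 0.253] pointing down, gripper open.
Joint ranges: [-179.16, 179.16], [-48.56, 103.87], [-65.8, 70.77], [-126.05, 130.52], [-82.76, 87.17], [-180, 180]. Speed limits (degrees/s): [127.2, 127.2, 147.25, 180, 180, 180].

INTERFACE

Orientations are given as [roll, pitch, yaw] about the fixed x, y, z axes, in that order (R = Rz(yaw) Ry(pitch) Rx(roll)).
In Python, from workcell import monitor, eyes, job gives the robot as it stands. The module is installed in compiled form; this text tells all that it offers.
- The arm moves only by the tool drive_tool, never from a script. Its argument "plan" is a list of rows, each a list of 3 entries, a list of its own where there are three numbers: the opening, from 0 (shut) to 1 (fully open), then the shift along the world's x, y, z in m, then the turn about the world's z in degrees. In form: [[gripper, [x, y, z], yaw], ...]. A call has 1 to 10 rows; each row shifts and turns the commanded pose from where the row before left it; what a row does not reach is not made up. A row lasts 1/8 s, in which the tool goes at most 62.5 mm and 10.7 degrees, less where a joint would pass 70% of its speed; a pose out of reach is approached as far as the arm can. A call is refused whole if a number of a shift passes 0.0625 or a number of a turn 10.7, either way. A call with a gripper value outside its range is refused whole. The fingers move at their own pace and stop on an object; "grip_force" is the grip in N (left out, the last holds). Time passes only in rows, so rows that do not move let the fingers close. It gives the time, the measured TCP pose, the force and the opening at its end, in the units of the state.
- monitor.get_obs(): the state, without advancing time (a new reading comes with each control period).
- eyes.camera(name): name is "side" or "top"; returns (picture, depth): 400x640x3 uint8, red, green, blue; 400x640 float32, m along the optical axis (not along the pixel's ray), 0 where there is no reading.
- eyes.camera_params(name): a dict with "fx", "fy", "cx", "cy" (pixels), "extrinsics" (4x4, takes a point from world to camera coordinates). Camera axes: x right, y down, z forward; pixel columns grow to the right and rows downward; lengths in m; the calibration is good to about 2 mm. A picture is of the moment at which its call begins. camera_params takes no time and is no camera call.
- job.job_done(): hands the job in, once; it reports no verdict.
The state is a dict: "time": time; "q": joint angles; "qd": joint speeds; "joint_efforts": joint torques, N m; "ee_pos": TCP position; "tcp_rot": TCP orientation; "wrist_force": force on the tool from outside, world axes, zero at the start; "torque": the same for the moment, N m; "opening": finger opening in m.
Only numpy, scipy, OpenCV 4.12 (cv2) and the standard library are available. Lean on these libraries where they do the work, as an engineer would, in place of code of your own. Each camera call takes 0.05 s, during which the arm holds its last target.

TASK

The paper-roll holder on the packing table has run out: unlock it by pulling the black lock knob straight up, turning it clockwise as far as it goes, and pushing it fully back down so the red arm stays out of the way. Then gently push the wooden spindle with its empty cardboard core forward, out of the two spring clips on the robot's side, and leave it lying level in the notches at the front of the holder. Do not crush the core, do not let the spindle fall off the holder, and leave the ceramics standing where they are.

Things in the scene. Friction and masses are not known exactly. Their poses are not given: they have to be found in the camera images.
- holder: Paper-roll holder fixed to the table: grey base plate 142 x 290 x 12 mm (x -93..49, y -110..180 mm), two blue cheek plates, two steel C-clips. Origin on the table top under the clipped spindle's axis, midway between the clips; x points to its back (clips open forward, to -x, the robot's side), y along the spindle, z up. The other offsets are in this frame, in mm.
- clip_left (a point): Centre of the left C-clip (y 55, z 85). 12 wide, upper and lower sprung jaws (x -21..28, z 62..108), bracket behind (x 13..31, up to z 108). Pushed at the core's middle both let go at 12 to 25 N, one end alone at 8 to 17 N, after 8 to 16 of travel; then the force drops. Often one end comes out first and the bar lies askew until the other is pushed too. Holder axes.
- clip_right (a point): Centre of the right C-clip (y -55, z 85), as the left one. Holder axes.
- rest (a point): Middle of the front rest (x -58, y 0, z 70) where the spindle's centre must end; anywhere in both notches will do. Cheeks (y +-72, 12 thick): flat ledge at z 73 under the clipped spindle to x -24, then a 30 degree slope down to the notch floor z 58 (x -50..-77), lip in front (x -77..-87, top z 82). Past x -24 a freed, straight spindle rolls down by itself; an askew one needs a push. Holder axes.
- push_lane (a point): Point behind the core (x 66, y 0, z 85), holder axes. Around it, for |y| below 45 and x from 40 to 110, nothing stands above the base plate: room for closed fingers, pointing down, to come in behind the core and push it forward.
- spindle: Loose wooden bar, 24 mm diameter, 200 mm long, axis along its y, with a fixed empty cardboard core 76 mm in diameter, 88 mm long, around its middle; origin at its centre; 0.18 to 0.37 kg. Starts in the clips at holder x 0, z 85 mm (core z 47..123, its back at x 38). The core is too fat for most grippers: push it. It may turn about its axis.
- knob_grip (a point): On the lock knob's vertical axis (holder x -20, y 135), z 130 when in: middle of a black wing grip 14 mm thick (point x), 44 long (point y), from 25 below to 14 above. Under it a red arm, 55 mm long, z 75..97, points along point -y; locked, it bars the spindle's left end. This point turns and rises with the knob.
- lock_lift (a joint): Height of the lock knob in m: 0 fully in, 0.014 fully up. About 3 N of friction; it stays where it is left. The knob turns only when lifted more than 0.010, and goes back down only within about 0.09 rad of either end of its turn.
- lock_knob (a joint): Turn of the lock knob in rad, clockwise seen from above: 0 locked, 1.3 at its end stop (red arm pointing forward, clear of the spindle). Light friction, about 0.03 N m.
- lantern: White ceramic tiered lantern, 124 mm wide, 156 mm tall, origin at the centre of its underside. Leave alone.
- vase: White ceramic vase, 86 mm wide, 125 mm tall, origin at the centre of its underside. Leave alone.
- cup: Terracotta cup, 80 mm wide, 85 mm tall, origin at the centre of its underside. Leave alone.
- ornament: White ceramic ornament with an arched top, 50 x 70 mm, 85 mm tall, origin at the centre of its underside. Leave alone.

How it is judged:
By the outcome, as a careful person would: the job done as asked, in the order asked, and still so for the second after the job is handed in, with the robot touching nothing.
It also fails if it takes over 67 s, if anything falls off the work surface, if the arm or the gripper's body presses on something with over 40 N, if the wrist force passes 120 N, or if a joint passes its speed limit or range.

## Working session

There is one attempt and no reset: what is moved stays moved. The work goes in short steps, Python scripts to look and compute and a tool call to move; the robot and the scene stay as the last step left them, time stands still between calls to the robot, and variables do not carry over. Pictures are saved under pics/ and viewed, and the job is handed in when it is done.

Besides the shell and the picture viewer there is one more tool, called after "Request:" as a command line: name --argument value ..., lists and objects as JSON in quotes. drive_tool: Moves the arm, as the interface text tells. Its arguments: {"type":"object","properties":{"plan":{"type":"array","items":{"type":"array"}},"grip_force":{"type":"number"}},"required":["plan"]}

```bash
mkdir -p pics; cat > h.py <<'E'
import numpy as np, cv2
from workcell import monitor, eyes, job
def snap(n,f):
    p,d=eyes.camera(n); cv2.imwrite(f'pics/{f}.png',p[:,:,::-1]); np.save(f'pics/{f}.npy',d); return p,d
def pt(n,d,u,v,r=1):
    c=eyes.camera_params(n); w=d[v-r:v+r+1,u-r:u+r+1]; z=np.median(w[w>0])
    X=np.array([(u-c['cx'])/c['fx']*z,(v-c['cy'])/c['fy']*z,z,1]); return (np.linalg.inv(c['extrinsics'])@X)[:3]
def px(n,P):
    c=eyes.camera_params(n); q=c['extrinsics']@np.append(P,1); return c['fx']*q[0]/q[2]+c['cx'],c['fy']*q[1]/q[2]+c['cy']
E
python3 - <<'E'
from h import *
snap('side','s0'); snap('top','t0'); print(monitor.get_obs())
for n in('side','top'): print(eyes.camera_params(n))
E
```

```text
{'time': 0.1, 'q': array([7.65473674e+01, 5.00843034e+00, 1.00399166e+01, 9.50998463e+01,
       8.50468795e-04, 9.00002650e+01]), 'qd': array([ 0.04412912, -0.05341923, -0.02159828, -0.01894504, -0.06086668,
        0.00449216]), 'joint_efforts': array([-1.09532288e-03, -5.21565950e+01,  4.65651512e+01,  1.59829692e-02,
       -1.72221394e-06, -7.05282062e-06]), 'ee_pos': array([0.12790816, 0.53473969, 0.25265759]), 'tcp_rot': array([-1.79931640e+02, -8.50151979e-04,  1.66547101e+02]), 'wrist_force': array([ 0.39346445,  1.01908365, -0.00907049]), 'torque': array([ 0.01336288, -0.02454496,  0.02533557]), 'opening': 0.08561937463549571}
{'fx': 448.4412800258567, 'fy': 448.4412800258567, 'cx': 318.36911702720784, 'cy': 197.57133623196282, 'extrinsics': array([[ 0.97463841, -0.22298771,  0.01887999, -0.56051312],
       [-0.12807845, -0.62500556, -0.77004153,  0.17056874],
       [ 0.1835099 ,  0.74809393, -0.63771434,  1.43507025],
       [ 0.        ,  0.        ,  0.        ,  1.        ]])}
{'fx': 433.8196347345235, 'fy': 433.8196347345235, 'cx': 324.86955110192616, 'cy': 205.1090345823158, 'extrinsics': array([[ 0.0279715 , -0.9995383 , -0.01186511,  0.01271294],
       [-0.9948533 , -0.02668004, -0.09775012,  0.5931941 ],
       [ 0.09738843,  0.01453826, -0.99514026,  1.31847878],
       [ 0.        ,  0.        ,  0.        ,  1.        ]])}
```

View pics/s0.png

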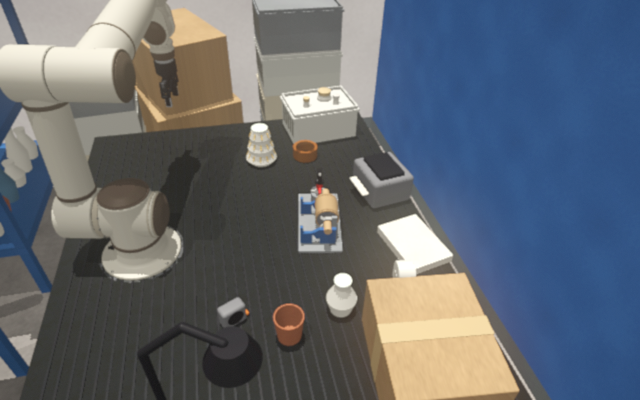

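View pics/t0.png

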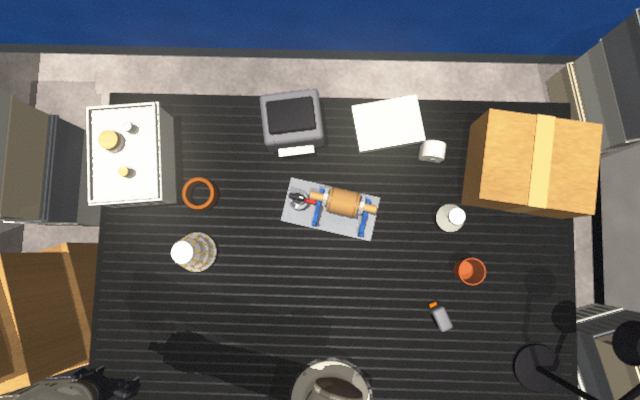

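```bash
python3 - <<'E'
import cv2
a=cv2.imread('pics/t0.png')[165:255,270:395]; cv2.imwrite('pics/t0c.png',cv2.resize(a,None,fx=6,fy=6,interpolation=cv2.INTER_CUBIC))
a=cv2.imread('pics/s0.png')[165:260,285:355]; cv2.imwrite('pics/s0c.png',cv2.resize(a,None,fx=6,fy=6,interpolation=cv2.INTER_CUBIC))
E
```

```text
(no output)
```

View pics/t0c.png

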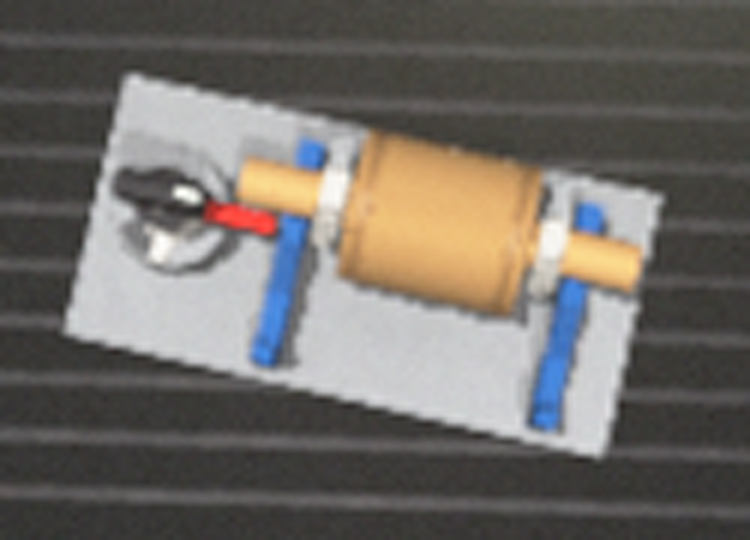

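View pics/s0c.png

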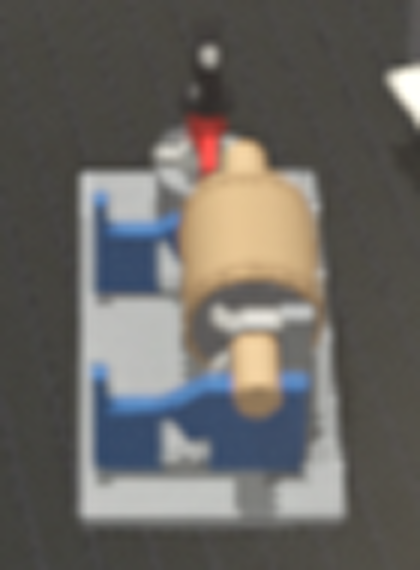

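```bash
cat >> h.py <<'E'
from scipy.optimize import least_squares
def H(p,P):
    c,s=np.cos(p[2]),np.sin(p[2]); P=np.array(P)/1000.
    return np.array([p[0]+c*P[0]-s*P[1],p[1]+s*P[0]+c*P[1],P[2]])
E
python3 - <<'E'
from h import *
T=[((128,75),(49,180)),((663,192),(49,-110)),((603,457),(-93,-110)),((65,335),(-93,180))]
obs=[('top',(u+.5)/6-.5+270,(v+.5)/6-.5+165,(x,y,12)) for (u,v),(x,y) in T]
S=[((345,520),(49,-110)),((80,520),(-93,-110)),((80,172),(-93,180)),((316,172),(49,180))]
obs2=[('side',(u+.5)/6-.5+285,(v+.5)/6-.5+165,(x,y,12)) for (u,v),(x,y) in S]
for o in (obs,obs2,obs+obs2):
    f=lambda p:np.ravel([np.subtract(px(n,H(p,P)),(u,v)) for n,u,v,P in o])
    r=least_squares(f,[.6,0,-.2]); print(r.x,np.degrees(r.x[2]),np.round(r.fun,1))
p=r.x
print('knob',H(p,(-20,135,130)),'push',H(p,(66,0,85)),'rest',H(p,(-58,0,70)),'clips',H(p,(0,0,85)))
for n in('top','side'):
  for P in [(-20,135,144),(-20,157,144),(-20,113,144),(0,100,97),(0,-100,97),(0,0,123)]: 
    u,v=px(n,H(p,P)); o=(270,165) if n=='top' else (285,165); print(n,P,round((u-o[0])*6),round((v-o[1])*6))
d=np.load('pics/t0.npy')
for u,v in [(303,201),(298,196),(344,200),(345,205)]: print(u,v,pt('top',d,u,v,1))
E
```

```text
[ 0.59865272 -0.02656648 -0.19498289] -11.171696493209746 [-0.4 -0.3  0.1  0.2  0.5  0.1 -0.2 -0. ]
[ 0.59417972 -0.02418003 -0.19778395] -11.332185791152964 [ 0.1 -0.4 -0.2 -0.1  0.5  0.5 -0.4  0.4]
[ 0.59650555 -0.02569594 -0.19704214] -11.289682958552904 [-0.6  0.2 -0.2  0.9  0.2  0.9 -0.6  0.5  0.9 -0.2  0.7  0.1  1.2  0.6
  0.3  0.5]
knob [0.60332144 0.11060719 0.13      ] push [ 0.66122844 -0.03861673  0.085     ] rest [ 0.53962785 -0.01434131  0.07      ] clips [ 0.59650555 -0.02569594  0.085     ]
top (-20, 135, 144) 155 190
top (-20, 157, 144) 110 180
top (-20, 113, 144) 200 200
top (0, 100, 97) 241 177
top (0, -100, 97) 638 267
top (0, 0, 123) 441 217
side (-20, 135, 144) 210 44
side (-20, 157, 144) 209 21
side (-20, 113, 144) 211 67
side (0, 100, 97) 245 146
side (0, -100, 97) 261 388
side (0, 0, 123) 254 224
303 201 [0.59644619 0.09288835 0.09694969]
298 196 [0.60515313 0.10436236 0.14602279]
344 200 [ 0.5996241  -0.02725085  0.12417811]
345 205 [ 0.58541885 -0.03054862  0.12192684]
```

Request:
drive_tool --plan '[[1,[0.035,-0.031,0],-8.0],[1,[0.043,-0.039,0],-9.0],[1,[0.043,-0.039,0],-9.0],[1,[0.043,-0.039,0],-9.0],[1,[0.043,-0.039,0],-9.0],[1,[0.043,-0.039,0],-9.0],[1,[0.043,-0.039,0],-9.0],[1,[0.043,-0.039,0],-9.0],[1,[0.043,-0.039,0],-9.0],[1,[0.043,-0.039,0],-8.0]]' --grip_force 30

```text
time: 1.35
ee_pos: [0.5511, 0.1513, 0.253]
tcp_rot: [-180.0, -0.0, 78.3]
wrist_force: [-0.6, 0.9, -0.5]
opening: 0.0857
```

Request:
drive_tool --plan '[[0.7,[0.035,-0.028,0],0.4],[0.7,[0.018,-0.014,-0.02],0],[0.7,[0,0,-0.045],0],[0.7,[0,0,0],0]]'

```text
time: 1.85
ee_pos: [0.6007, 0.1108, 0.1835]
tcp_rot: [-179.6, 0.2, 79.0]
wrist_force: [-0.2, -0.3, 0.2]
opening: 0.06
```

```bash
python3 - <<'E'
from h import *
p,d=snap('side','s1'); q,e=snap('top','t1'); print(monitor.get_obs()['ee_pos'])
a=p[:,:,::-1][120:240,270:370]; cv2.imwrite('pics/s1c.png',cv2.resize(a,None,fx=5,fy=5,interpolation=cv2.INTER_CUBIC))
a=q[:,:,::-1][150:260,260:390]; cv2.imwrite('pics/t1c.png',cv2.resize(a,None,fx=5,fy=5,interpolation=cv2.INTER_CUBIC))
E
```

```text
[0.60242082 0.11142237 0.18879006]
```

View pics/s1c.png

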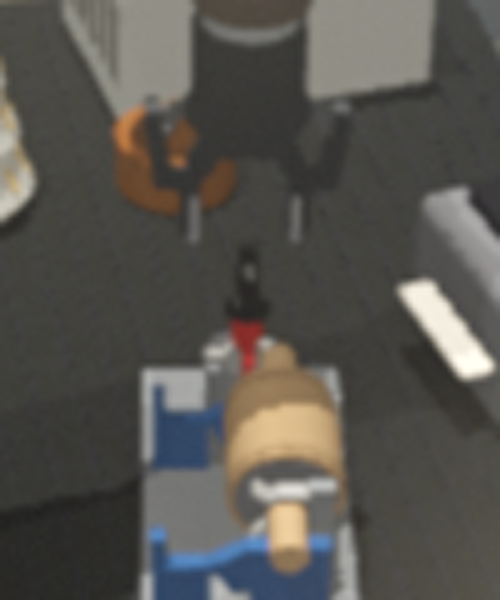

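View pics/t1c.png

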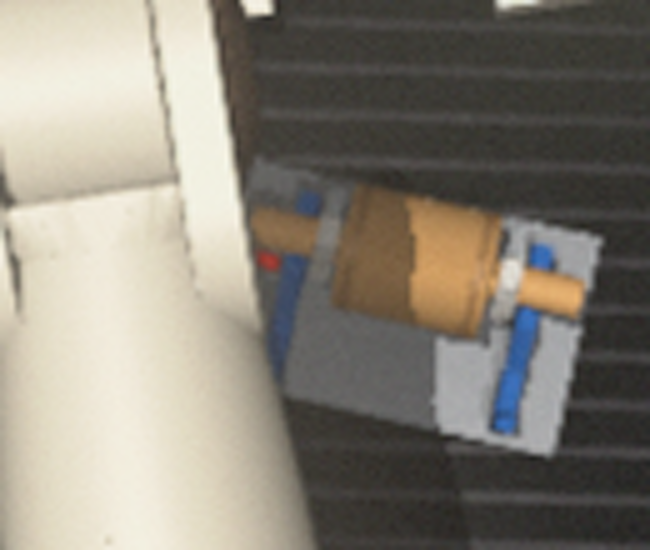

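Request:
drive_tool --plan '[[0.7,[0,0,-0.03],0],[0.7,[0,0,-0.029],0],[0.7,[0,0,0],0],[0,[0,0,0],0],[0,[0,0,0],0],[0,[0,0,0],0],[0,[0,0,0],0],[0,[0,0,0],0]]' --grip_force 35

```text
time: 2.95
ee_pos: [0.6044, 0.1109, 0.1311]
tcp_rot: [179.8, -0.1, 78.9]
wrist_force: [5.6, -0.3, 4.6]
opening: 0.0136
```

Request:
drive_tool --plan '[[0,[0.001,0,0.004],0],[0,[0.001,0,0.004],0],[0,[0,0,0.003],0],[0,[0,0,0.002],0],[0,[0,0,0],0]]'

```text
time: 3.58
ee_pos: [0.6048, 0.1109, 0.1424]
tcp_rot: [-180.0, 0.0, 78.9]
wrist_force: [0.5, -0.0, -1.7]
opening: 0.0132
```

Request:
drive_tool --plan '[[0,[0,0,0.001],0],[0,[0,0,0.001],0],[0,[0,0,0],0]]'

```text
time: 3.95
ee_pos: [0.6048, 0.1109, 0.1443]
tcp_rot: [-180.0, 0.0, 78.9]
wrist_force: [-0.7, -0.5, -4.4]
opening: 0.0136
```

Request:
drive_tool --plan '[[0,[0,0,0],-4],[0,[0,0,0],-4],[0,[0,0,0],-4],[0,[0,0,0],0]]'

```text
time: 4.45
ee_pos: [0.6045, 0.111, 0.1443]
tcp_rot: [-179.9, 0.0, 67.0]
wrist_force: [-2.5, 1.3, -1.3]
opening: 0.0137
```

```bash
python3 - <<'E'
from h import *
o=monitor.get_obs(); print(o['torque'],o['wrist_force'])
p,d=snap('side','s2')
a=p[:,:,::-1][120:240,270:370]; cv2.imwrite('pics/s2c.png',cv2.resize(a,None,fx=5,fy=5,interpolation=cv2.INTER_CUBIC))
E
```

```text
[0.26727341 0.5954783  0.05600299] [-2.45823126  1.33497304 -1.34800884]
```

View pics/s2c.png

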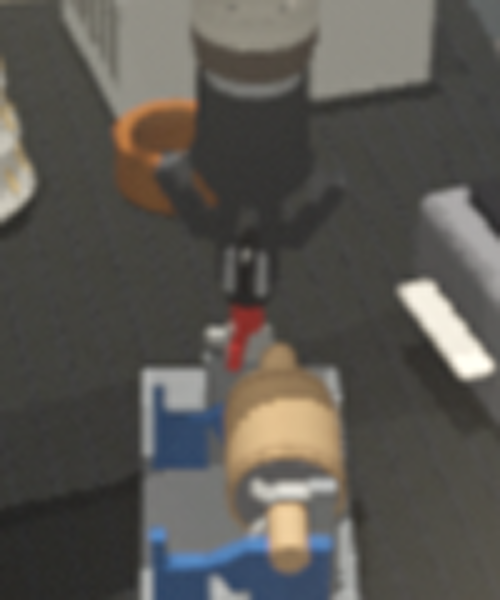

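Request:
drive_tool --plan '[[0,[0,0,0],-6],[0,[0,0,0],-7],[0,[0,0,0],-7],[0,[0,0,0],-7],[0,[0,0,0],-7],[0,[0,0,0],-7],[0,[0,0,0],-7],[0,[0,0,0],-6],[0,[0,0,0],-5],[0,[0,0,0],0]]'

```text
time: 5.75
ee_pos: [0.6046, 0.1078, 0.1445]
tcp_rot: [-178.4, 0.1, 9.6]
wrist_force: [-14.4, 48.1, -0.1]
opening: 0.0135
```

```bash
python3 - <<'E'
from h import *
o=monitor.get_obs(); print(o['torque'],o['wrist_force'])
E
```

```text
[10.04392388  2.75092451  0.05130504] [-14.40026201  48.12028939  -0.11607441]
```

```bash
python3 - <<'E'
from h import *
p,d=snap('side','s3')
o=monitor.get_obs(); print(o['ee_pos'],o['tcp_rot'],o['torque'],o['wrist_force'],o['q'],o['qd'])
a=p[:,:,::-1][120:240,270:370]; cv2.imwrite('pics/s3c.png',cv2.resize(a,None,fx=5,fy=5,interpolation=cv2.INTER_CUBIC))
E
```

```text
[0.60456736 0.10793399 0.14446934] [-1.78444126e+02  8.65367657e-02  9.61670275e+00] [9.81590178 2.74035278 0.10824146] [-13.45049276  47.42774578  -0.53580087] [  9.45629362  13.06592479   7.15137735  84.17634598   1.55562567
 179.8395319 ] [ 0.3144228   0.07251528  0.06238085 -0.1159955  -0.66981094 -0.02563013]
```

View pics/s3c.png

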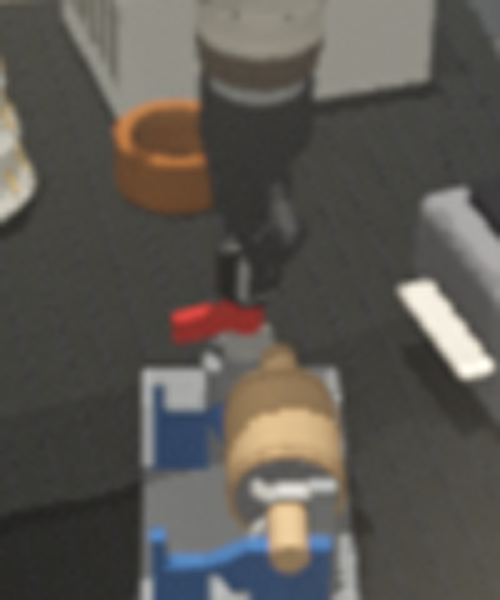

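Request:
drive_tool --plan '[[0,[0,0,0],3],[0,[0,0,0],3],[0,[0,0,0],0]]'

```text
time: 6.18
ee_pos: [0.6049, 0.108, 0.1445]
tcp_rot: [-178.5, -0.1, 15.7]
wrist_force: [-11.8, 46.0, -0.8]
opening: 0.0136
```

Request:
drive_tool --plan '[[0,[0,0.002,0],0],[0,[0,0.001,0],0],[0,[0,0,0],0]]'

```text
time: 6.55
ee_pos: [0.6048, 0.1088, 0.1445]
tcp_rot: [-178.8, 0.0, 15.5]
wrist_force: [-11.9, 34.8, -0.9]
opening: 0.0139
```

```bash
python3 - <<'E'
from h import *
o=monitor.get_obs(); print(o['ee_pos'],o['tcp_rot'],o['torque'],o['wrist_force'],o['q'])
E
```

```text
[0.60482554 0.10876568 0.14446837] [-1.78751726e+02  2.45094645e-02  1.55393949e+01] [7.1123828  2.44016018 0.03394178] [-11.85523742  34.79170677  -0.87937748] [  9.66421864  13.18410906   7.29494823  84.26301504   1.23920723
 174.12344506]
```

Request:
drive_tool --plan '[[0,[-0.001,0.003,0],0],[0,[-0.001,0.002,0],0],[0,[-0.001,0.001,0],0],[0,[0,0,0],0]]'

```text
time: 7.05
ee_pos: [0.6036, 0.1109, 0.1445]
tcp_rot: [-179.2, -0.1, 15.4]
wrist_force: [-3.3, 15.7, -3.3]
opening: 0.0136
```

Request:
drive_tool --plan '[[0,[-0.001,0.003,0],0],[0,[0,0.001,0],0],[0,[0,0.001,0],0],[0,[0,0,0],0]]'

```text
time: 7.55
ee_pos: [0.6033, 0.1124, 0.1445]
tcp_rot: [-179.6, -0.0, 15.1]
wrist_force: [3.4, -4.2, -1.9]
opening: 0.0137
```

Request:
drive_tool --plan '[[0.5,[0,0,0],0],[0.5,[0,0,0],0],[0.5,[0,0,0],0],[0.5,[0,0,0.03],0],[0.5,[0,0,0.03],10],[0.5,[0,0,0],10],[0.5,[0,0,0],10],[0.5,[0,0,0],10],[0.5,[0,0,0],10],[0.5,[0,0,0],10]]'

```text
time: 8.8
ee_pos: [0.6027, 0.1132, 0.2043]
tcp_rot: [-179.5, -0.0, 75.5]
wrist_force: [0.6, 0.2, -0.1]
opening: 0.0429
```

Request:
drive_tool --plan '[[0.5,[0,0,0],10],[0.5,[0,0,0],10],[0.5,[0,0,0],10],[0.5,[0,0,0],10],[0.5,[0,0,0],10],[0.5,[0,0,0],10],[0.5,[0,0,0],10],[0.5,[0,0,0],10],[0.5,[0,0,0],10],[0.5,[0,0,0],0]]'

```text
time: 10.05
ee_pos: [0.6027, 0.1132, 0.2043]
tcp_rot: [-179.5, -0.0, 165.1]
wrist_force: [-0.0, -0.0, 0.7]
opening: 0.0423
```

Request:
drive_tool --plan '[[0.5,[0,0,0],10],[0.5,[0,0,0],10],[0.5,[0.001,-0.001,0],10],[0.5,[0,0,-0.03],0],[0.5,[0,0,-0.029],0],[0.5,[0,0,0],0],[0,[0,0,0],0],[0,[0,0,0],0],[0,[0,0,0],0],[0,[0,0,0],0]]'

```text
time: 11.3
ee_pos: [0.6042, 0.1127, 0.146]
tcp_rot: [-179.5, 0.1, -164.9]
wrist_force: [0.1, 6.3, 1.7]
opening: 0.0137
```

Request:
drive_tool --plan '[[0,[0,0.001,0],-3],[0,[0,0.001,0],-3],[0,[0,0,0],-3],[0,[0,0,0],-1],[0,[0,0,0],0]]'

```text
time: 11.92
ee_pos: [0.6042, 0.1135, 0.1455]
tcp_rot: [-179.4, 0.0, -174.9]
wrist_force: [1.7, -2.6, 2.8]
opening: 0.0135
```

```bash
python3 - <<'E'
from h import *
o=monitor.get_obs(); print(o['torque'],o['wrist_force'],o['q'])
E
```

```text
[-0.61226589 -0.45868043 -0.01322643] [ 1.65260305 -2.58654019  2.79068236] [10.88550576 13.07379838  7.28130858 84.22016427 -0.57676183  5.7689245 ]
```

Request:
drive_tool --plan '[[0,[0,0,0],-1.5],[0,[0,0,0],-1.5],[0,[0,0,0],0]]'

```text
time: 12.3
ee_pos: [0.604, 0.1137, 0.1453]
tcp_rot: [-179.4, 0.0, -177.9]
wrist_force: [1.3, -5.0, 1.3]
opening: 0.0135
```

```bash
python3 - <<'E'
from h import *
o=monitor.get_obs(); print(o['torque'],o['wrist_force'],o['q'])
E
```

```text
[-0.8978471  -0.44769242  0.80097986] [ 1.33625032 -5.01431618  1.27024214] [10.90050466 13.1086609   7.29884202 84.26182567 -0.55374657  8.80589467]
```

Request:
drive_tool --plan '[[0,[0,-0.001,-0.003],1],[0,[0,0,-0.004],0],[0,[0,0,-0.004],0],[0,[0,0,-0.002],0],[0,[0,0,0],0]]'

```text
time: 12.92
ee_pos: [0.6041, 0.1134, 0.1341]
tcp_rot: [-179.5, 0.1, -176.9]
wrist_force: [-2.0, -1.7, 13.4]
opening: 0.0134
```

Request:
drive_tool --plan '[[0,[0,0,-0.001],0],[0,[0,0,-0.001],0],[0,[0,0,0],0]]'

```text
time: 13.3
ee_pos: [0.6043, 0.1134, 0.134]
tcp_rot: [-179.5, 0.2, -176.9]
wrist_force: [-5.2, -1.7, 24.9]
opening: 0.0136
```

Request:
drive_tool --plan '[[0,[0,0,0.002],0],[0,[0,0,0],0],[0.5,[0,0,0],0],[0.5,[0,0,0],0],[0.5,[0,0,0],0],[0.5,[0,0,0.04],0],[0.4,[0,0,0.05],0],[0.3,[0.04,-0.04,0],-5],[0.1,[0.04,-0.06,0],-5],[0,[0,-0.04,0],-4.4]]'

```text
time: 14.55
ee_pos: [0.6798, -0.0209, 0.22]
tcp_rot: [-179.5, -0.1, 168.5]
wrist_force: [-0.4, 0.0, -0.0]
opening: -0.0005
```

```bash
python3 - <<'E'
from h import *
p,d=snap('side','s4'); q,e=snap('top','t4'); o=monitor.get_obs(); print(o['ee_pos'],o['tcp_rot'])
a=p[:,:,::-1][120:240,270:370]; cv2.imwrite('pics/s4c.png',cv2.resize(a,None,fx=5,fy=5,interpolation=cv2.INTER_CUBIC))
a=q[:,:,::-1][150:260,260:390]; cv2.imwrite('pics/t4c.png',cv2.resize(a,None,fx=5,fy=5,interpolation=cv2.INTER_CUBIC))
E
```

```text
[ 0.67863433 -0.02279754  0.22099292] [-1.79435936e+02 -9.57271402e-02  1.68367992e+02]
```

View pics/s4c.png

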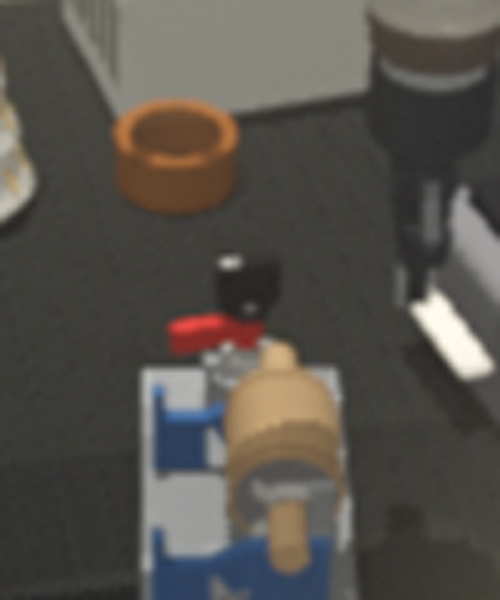

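View pics/t4c.png

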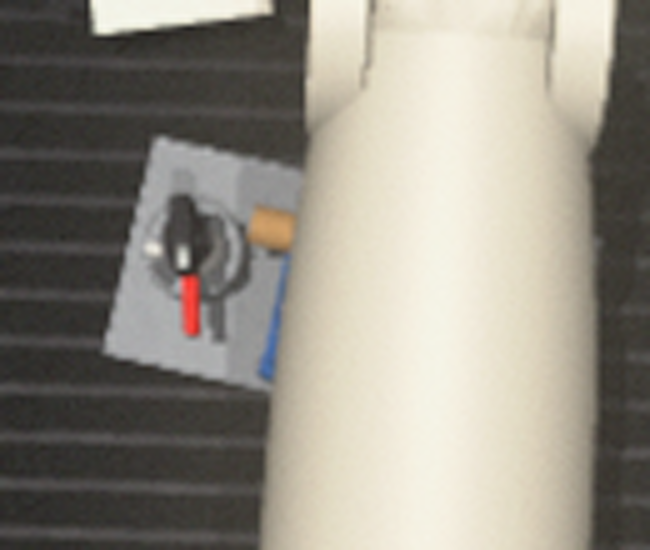

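```bash
python3 - <<'E'
from h import *
d0=np.load('pics/t0.npy'); d4=np.load('pics/t4.npy')
def grid(d,n,us,vs):
    for v in vs: print(v,[int(round(pt(n,d,u,v,0)[2]*1000)) if d[v,u]>0 else -1 for u in us])
print('t0');grid(d0,'top',range(288,316),range(192,208))
print('t4');grid(d4,'top',range(288,310),range(186,220))
E
```

```text
t0
192 [15, 11, 13, 3, 20, 54, 57, 58, 59, 51, 61, 58, 58, 56, 56, 55, 11, 14, 10, 13, 14, 10, 16, 95, 97, 90, 93, 95]
193 [16, 140, 141, 144, 53, 54, 57, 102, 102, 104, 108, 54, 53, 54, 56, 56, 49, 13, 19, 14, 11, 13, 97, 94, 94, 96, 97, 94]
194 [15, 146, 145, 145, 143, 141, 146, 144, 145, 102, 105, 107, 105, 52, 52, 57, 58, 55, 13, 10, 5, 11, 91, 96, 102, 94, 97, 97]
195 [14, 141, 148, 145, 144, 147, 140, 142, 145, 144, 150, 149, 148, 102, 56, 61, 57, 50, 56, 8, 9, 11, 94, 102, 100, 94, 98, 99]
196 [143, 146, 145, 146, 141, 145, 144, 144, 145, 148, 146, 144, 147, 148, 145, 140, 55, 53, 54, 18, 10, 12, 99, 96, 96, 95, 101, 97]
197 [13, 147, 145, 146, 148, 144, 146, 147, 145, 149, 143, 141, 146, 144, 148, 143, 55, 51, 54, 58, 13, 98, 95, 97, 94, 96, 95, 92]
198 [11, 117, 131, 136, 140, 144, 146, 144, 144, 142, 141, 143, 147, 152, 143, 143, 110, 52, 55, 58, 7, 89, 96, 94, 90, 99, 89, 95]
199 [11, 59, 54, 53, 116, 118, 128, 138, 143, 141, 143, 144, 147, 151, 146, 140, 97, 96, 98, 55, 14, 11, 14, 87, 88, 93, 90, 86]
200 [11, 56, 53, 54, 109, 107, 104, 109, 111, 118, 126, 134, 143, 144, 
[... 3444 characters left out ...]
 20, 18, 98, 97, 95, 86, 10, 8, 7, 11, 12, 11, 16, 15, 13, 12]
213 [15, 15, 13, 14, 12, 17, 12, 15, 97, 98, 99, 87, 12, 13, 15, 15, 9, 11, 18, 11, 11, 11]
214 [14, 10, 11, 11, 16, 16, 11, 12, 95, 96, 100, 96, 9, 14, 20, 12, 12, 14, 12, 14, 9, 18]
215 [13, 13, 8, 13, 17, 10, 13, 18, 100, 102, 102, 93, 14, 12, 17, 10, 14, 12, 12, 16, 13, 10]
216 [10, 8, 11, 14, 19, 6, 12, 13, 101, 96, 92, 96, 9, 15, 12, 14, 7, 11, 12, 14, 11, 17]
217 [14, 9, 13, 15, 8, 11, 12, 10, 8, 82, 85, 77, 14, 17, 13, 9, 14, 14, 9, 11, 12, 13]
218 [14, 9, 14, 11, 14, 14, 10, 19, 17, 13, 10, 11, 14, 13, 13, 13, 12, 13, 14, 9, 17, 8]
219 [13, 14, 17, 14, 16, 14, 15, 14, 17, 10, 7, 9, 19, 12, 11, 15, 13, 16, 14, 12, 15, 14]
```

Request:
drive_tool --plan '[[0,[-0.003,-0.016,0],0.3],[0,[0,0,-0.04],0],[0,[0,0,-0.04],0],[0,[0,0,-0.034],0],[0,[0,0,-0.01],0],[0,[0,0,0],0]]'

```text
time: 15.4
ee_pos: [0.6753, -0.0346, 0.0987]
tcp_rot: [-179.5, -0.0, 169.1]
wrist_force: [0.1, -0.4, 0.3]
opening: 0.0
```

```bash
python3 - <<'E'
from h import *
p,d=snap('side','s5'); o=monitor.get_obs(); print(o['ee_pos'],o['tcp_rot'],o['wrist_force'])
a=p[:,:,::-1][130:250,270:370]; cv2.imwrite('pics/s5c.png',cv2.resize(a,None,fx=5,fy=5,interpolation=cv2.INTER_CUBIC))
E
```

```text
[ 0.6758665  -0.03464207  0.09973459] [-1.79506191e+02  8.73869148e-02  1.69058968e+02] [ 0.0643285   0.30370867 -0.44917592]
```

View pics/s5c.png

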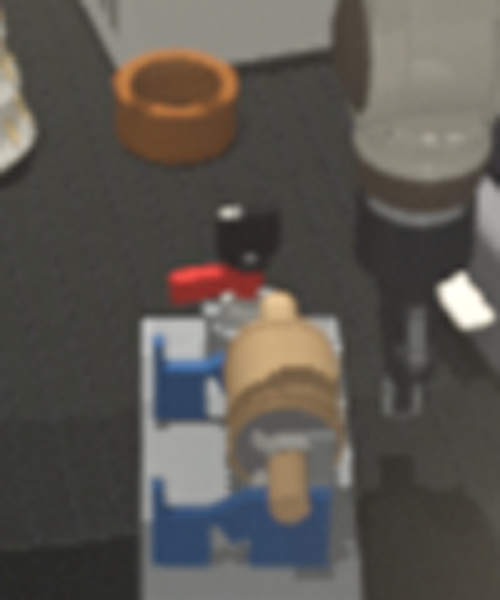

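Request:
drive_tool --plan '[[0,[-0.0106,-0.001,0],0],[0,[-0.0098,0.002,0],0],[0,[-0.0029,0.0006,0],0],[0,[-0.002,0.0004,0],0],[0,[-0.002,0.0004,0],0],[0,[-0.002,0.0004,0],0],[0,[0,0,0],0]]'

```text
time: 16.32
ee_pos: [0.6462, -0.0321, 0.0983]
tcp_rot: [-179.5, 0.0, 169.0]
wrist_force: [-0.1, 0.1, 0.1]
opening: 0.0005
```

Request:
drive_tool --plan '[[0,[-0.002,0.0004,0],0],[0,[-0.002,0.0004,0],0],[0,[-0.002,0.0004,0],0],[0,[0,0,0],0]]'

```text
time: 16.82
ee_pos: [0.6431, -0.0314, 0.0999]
tcp_rot: [-179.5, 0.4, 169.0]
wrist_force: [12.5, -3.8, 1.6]
opening: 0.0001
```

Request:
drive_tool --plan '[[0,[-0.001,0.0002,0],0],[0,[-0.001,0.0002,0],0],[0,[-0.001,0.0002,0],0],[0,[0,0,0],0]]'

```text
time: 17.32
ee_pos: [0.6405, -0.0308, 0.1]
tcp_rot: [-179.5, 0.5, 169.0]
wrist_force: [14.9, -2.6, 1.3]
opening: 0.0004
```

Request:
drive_tool --plan '[[0,[-0.001,0.0002,0],0],[0,[-0.001,0.0002,0],0],[0,[-0.001,0.0002,0],0],[0,[-0.001,0.0002,0],0],[0,[0,0,0],0]]'

```text
time: 17.95
ee_pos: [0.6354, -0.0295, 0.0995]
tcp_rot: [-179.6, 0.3, 169.0]
wrist_force: [9.8, 0.9, 0.9]
opening: -0.0005
```

```bash
python3 - <<'E'
from h import *
p,d=snap('side','s6'); o=monitor.get_obs(); print(o['ee_pos'],o['torque'],o['wrist_force'])
a=p[:,:,::-1][170:260,280:370]; cv2.imwrite('pics/s6c.png',cv2.resize(a,None,fx=6,fy=6,interpolation=cv2.INTER_CUBIC))
E
```

```text
[ 0.63537997 -0.02952387  0.09950338] [ 0.04636114 -1.91817147  0.00692142] [9.47946247 0.69779591 1.05810563]
```

View pics/s6c.png

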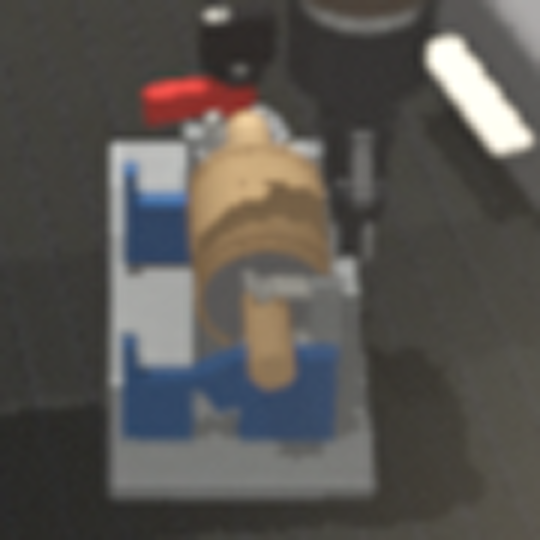

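Request:
drive_tool --plan '[[0,[-0.001,0.0002,0],0],[0,[-0.001,0.0002,0],0],[0,[-0.001,0.0002,0],0],[0,[0,0,0],0]]'

```text
time: 18.5
ee_pos: [0.6305, -0.0287, 0.0985]
tcp_rot: [-179.5, 0.0, 169.0]
wrist_force: [2.5, 2.1, 0.6]
opening: -0.0
```

```bash
python3 - <<'E'
from h import *
p,d=snap('side','s7'); o=monitor.get_obs(); print(o['ee_pos'],o['torque'],o['wrist_force'])
a=p[:,:,::-1][170:260,280:370]; cv2.imwrite('pics/s7c.png',cv2.resize(a,None,fx=6,fy=6,interpolation=cv2.INTER_CUBIC))
E
```

```text
[ 0.630389   -0.02875424  0.09840728] [ 0.37177098 -0.61120759 -0.01573509] [ 2.92363246  1.88831841 -1.12132011]
```

View pics/s7c.png

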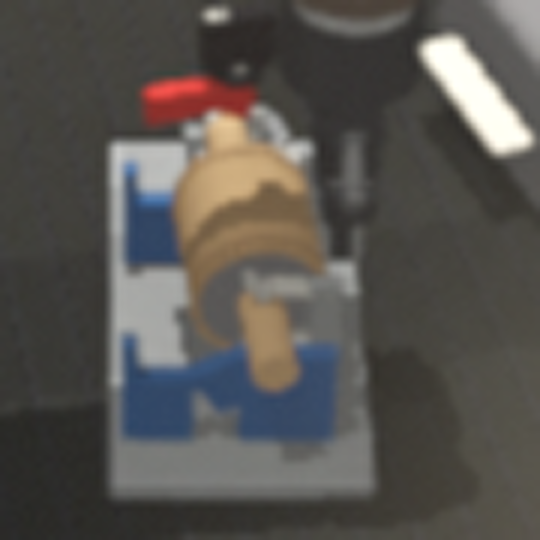

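Request:
drive_tool --plan '[[0,[0.0118,-0.0024,0],0],[0,[0,0,0],0],[0,[-0.0025,-0.0125,0],0],[0,[-0.0025,-0.0125,0],0],[0,[0,-0.001,0],0],[0,[-0.002,0.0004,0],0],[0,[-0.002,0.0004,0],0],[0,[0,0,0],0]]'

```text
time: 19.55
ee_pos: [0.6329, -0.0562, 0.0983]
tcp_rot: [-179.5, 0.0, 169.0]
wrist_force: [0.2, -0.2, 0.2]
opening: -0.0002
```

Request:
drive_tool --plan '[[0,[-0.002,0.0004,0],0],[0,[-0.002,0.0004,0],0],[0,[-0.002,0.0004,0],0],[0,[0,0,0],0]]'

```text
time: 20.05
ee_pos: [0.6273, -0.0551, 0.0986]
tcp_rot: [-179.5, 0.1, 169.0]
wrist_force: [2.3, 0.7, -0.3]
opening: -0.0001
```

Request:
drive_tool --plan '[[0,[-0.0015,0.0003,0],0],[0,[-0.0015,0.0003,0],0],[0,[-0.001,0.0002,0],0],[0,[0,0,0],0]]'

```text
time: 20.55
ee_pos: [0.6228, -0.0546, 0.0982]
tcp_rot: [-179.5, -0.0, 169.0]
wrist_force: [0.8, 0.6, 0.6]
opening: 0.0003
```

```bash
python3 - <<'E'
from h import *
p,d=snap('side','s8'); o=monitor.get_obs(); print(o['ee_pos'],o['torque'],o['wrist_force'])
a=p[:,:,::-1][170:260,280:370]; cv2.imwrite('pics/s8c.png',cv2.resize(a,None,fx=6,fy=6,interpolation=cv2.INTER_CUBIC))
E
```

```text
[ 0.62278961 -0.05458658  0.09825373] [ 0.12824808 -0.21114192 -0.00511567] [1.45128841 0.36324683 0.2978588 ]
```

View pics/s8c.png

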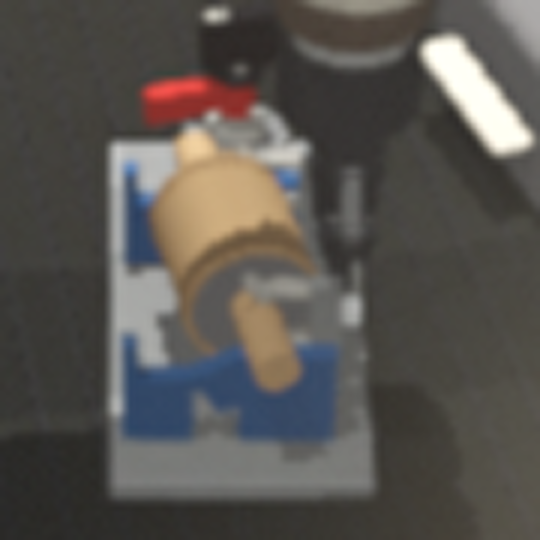

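Request:
drive_tool --plan '[[0,[0.0118,-0.0024,0],0],[0,[0,0,0.03],0],[0,[0,0,0.03],0],[0,[-0.004,-0.0187,0],0],[0,[-0.004,-0.0194,0],0],[0,[-0.0036,-0.0193,0],0],[0,[0,0,0],0]]'

```text
time: 21.48
ee_pos: [0.6225, -0.1163, 0.1574]
tcp_rot: [-179.5, -0.1, 168.9]
wrist_force: [0.6, 0.5, -0.5]
opening: 0.0002
```

```bash
python3 - <<'E'
from h import *
p,d=snap('side','s9'); q,e=snap('top','t9');o=monitor.get_obs(); print(o['ee_pos'],o['torque'],o['wrist_force'])
a=p[:,:,::-1][160:260,280:380]; cv2.imwrite('pics/s9c.png',cv2.resize(a,None,fx=6,fy=6,interpolation=cv2.INTER_CUBIC))
a=q[:,:,::-1][150:260,260:390]; cv2.imwrite('pics/t9c.png',cv2.resize(a,None,fx=5,fy=5,interpolation=cv2.INTER_CUBIC))
E
```

```text
[ 0.62293115 -0.11482303  0.15773334] [ 0.0640681  -0.03438772  0.04929239] [-0.43031737  0.13757298  0.58283546]
```

View pics/s9c.png

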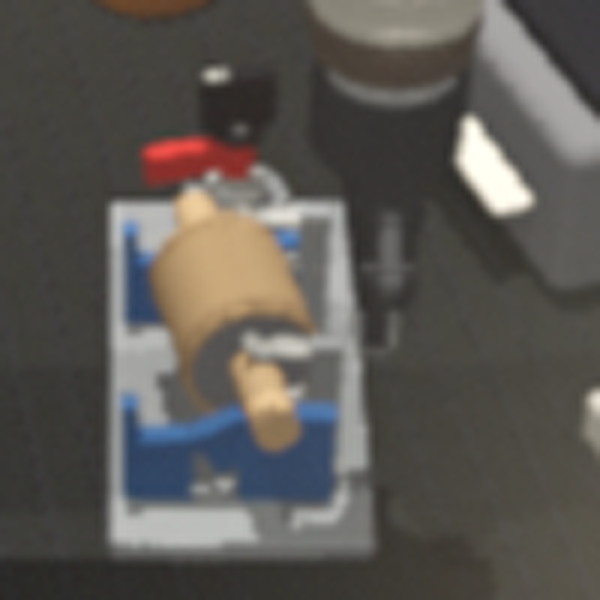

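View pics/t9c.png

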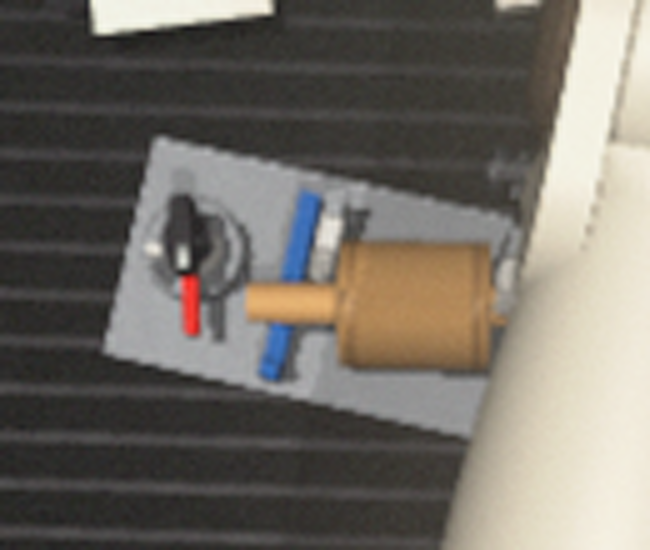

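```bash
python3 - <<'E'
from h import *
d=np.load('pics/t9.npy'); ds=np.load('pics/s9.npy'); p=[.5975,-.0235,-.197]
def hol(w):
    c,s=np.cos(p[2]),np.sin(p[2]);r=w-np.array([p[0],p[1],0]); return np.round(1000*np.array([c*r[0]+s*r[1],-s*r[0]+c*r[1],r[2]]))
for U,V in [(255,302),(280,302),(320,302),(345,305),(415,305),(480,305)]:
    u,v=round(U/5+260),round(V/5+150); print('t',U,hol(pt('top',d,u,v)))
for U,V in [(272,432),(265,390),(260,410),(270,440),(215,240),(240,270)]:
    u,v=round(U/6+280),round(V/6+160); print('s',U,hol(pt('side',ds,u,v)))
E
```

```text
t 255 [-44.  85.  88.]
t 280 [-41.  71.  88.]
t 320 [-36.  48.  91.]
t 345 [-37.  32. 117.]
t 415 [-29.  -7. 121.]
t 480 [-20. -44. 122.]
s 272 [ -11. -100.   85.]
s 265 [-14. -82.  98.]
s 260 [-17. -92.  94.]
s 270 [ -11. -101.   82.]
s 215 [-37.  15. 119.]
s 240 [-24. -10. 119.]
```

Request:
drive_tool --plan '[[0,[0,0,-0.03],0],[0,[0,0,-0.028],0],[0,[-0.0098,0.002,0],0],[0,[-0.0078,0.0016,0],0],[0,[-0.0049,0.001,0],0],[0,[-0.002,0.0004,0],0],[0,[-0.002,0.0004,0],0],[0,[0,0,0],0]]'

```text
time: 22.58
ee_pos: [0.5968, -0.1089, 0.1006]
tcp_rot: [-179.5, 0.0, 169.0]
wrist_force: [-0.2, 0.5, 0.0]
opening: -0.0
```

Request:
drive_tool --plan '[[0,[-0.002,0.0004,0],0],[0,[-0.002,0.0004,0],0],[0,[-0.002,0.0004,0],0],[0,[-0.002,0.0004,0],0],[0,[0,0,0],0]]'

```text
time: 23.2
ee_pos: [0.5885, -0.1073, 0.1003]
tcp_rot: [-179.5, -0.0, 169.0]
wrist_force: [0.5, 0.2, 0.3]
opening: -0.0001
```

```bash
python3 - <<'E'
from h import *
p,d=snap('side','s10'); o=monitor.get_obs(); print(o['ee_pos'],o['torque'],o['wrist_force'])
a=p[:,:,::-1][160:260,280:380]; cv2.imwrite('pics/s10c.png',cv2.resize(a,None,fx=6,fy=6,interpolation=cv2.INTER_CUBIC))
E
```

```text
[ 0.58863753 -0.10728855  0.10030576] [ 0.08027916 -0.00819145  0.00488674] [ 0.12019988  0.29015807 -0.31358763]
```

View pics/s10c.png

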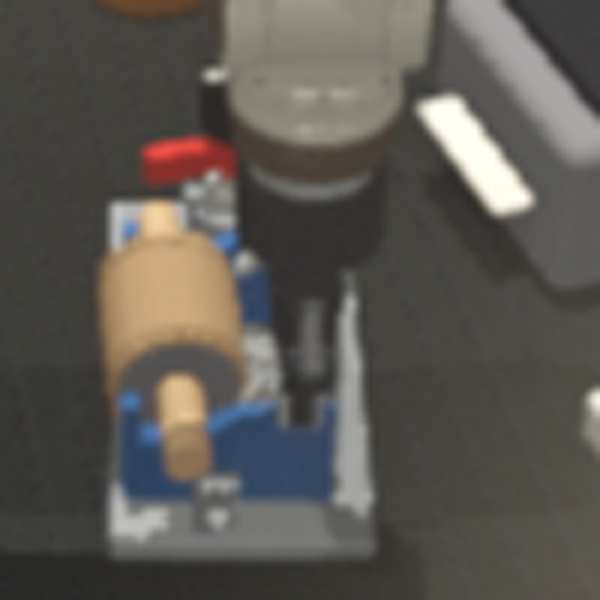

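Request:
drive_tool --plan '[[0,[0.02,-0.004,0.01],0],[0,[0.0,0,0.05],0],[0,[0,0,0.06],0],[0,[0,-0.06,0.02],0],[0,[-0.02,-0.06,0.02],0],[0,[-0.04,-0.04,0.02],0],[0,[-0.04,-0.04,0],0],[0,[0,0,0],0],[0,[0,0,0],0]]'

```text
time: 24.38
ee_pos: [0.51, -0.3071, 0.2789]
tcp_rot: [-179.5, 0.0, 169.0]
wrist_force: [0.6, 0.7, 0.8]
opening: 0.0
```

```bash
python3 - <<'E'
from h import *
p,d=snap('side','s11'); q,e=snap('top','t11');o=monitor.get_obs(); print(o['ee_pos'],o['time'],o['wrist_force'])
a=p[:,:,::-1][160:260,280:380]; cv2.imwrite('pics/s11c.png',cv2.resize(a,None,fx=6,fy=6,interpolation=cv2.INTER_CUBIC))
a=q[:,:,::-1][150:260,260:390]; cv2.imwrite('pics/t11c.png',cv2.resize(a,None,fx=5,fy=5,interpolation=cv2.INTER_CUBIC))
E
```

```text
[ 0.51058435 -0.30634685  0.27860559] 24.475 [ 0.43671023 -0.27487061  0.81718617]
```

View pics/s11c.png

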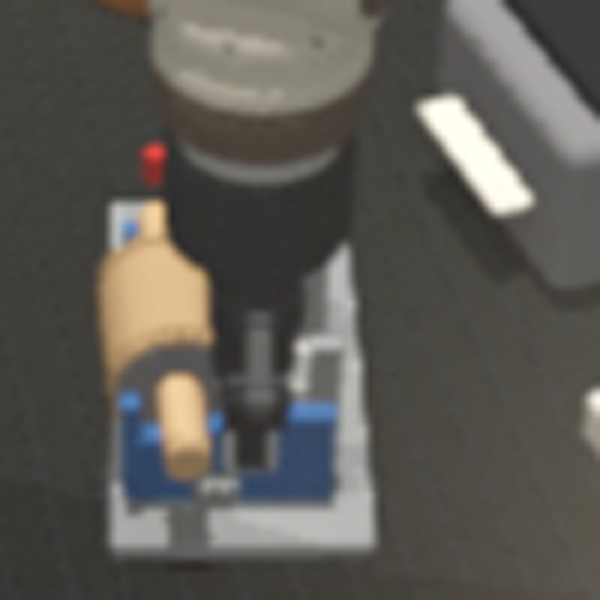

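View pics/t11c.png

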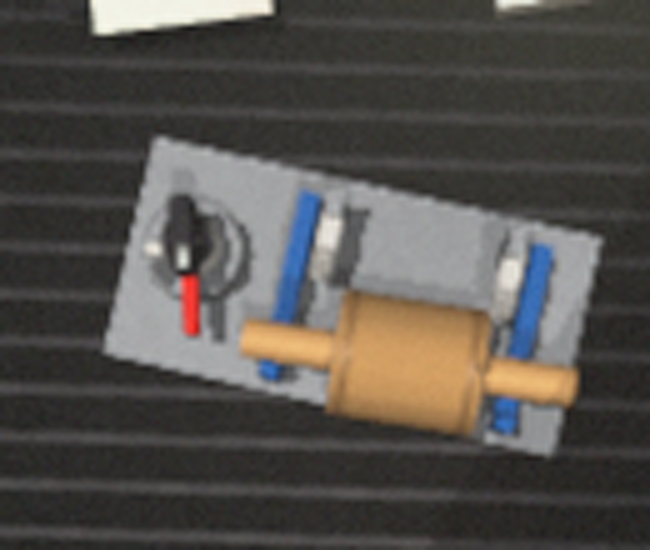

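View pics/t11.png

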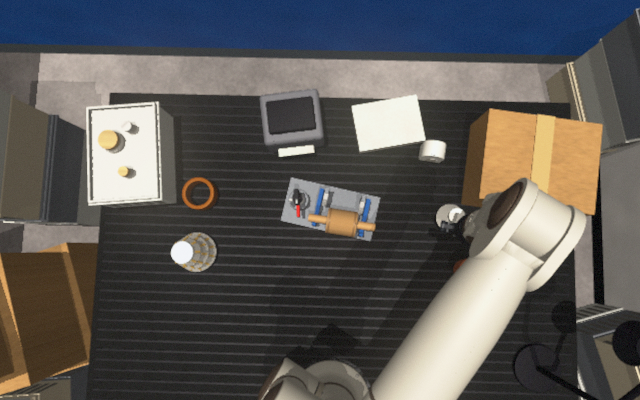

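```bash
python3 - <<'E'
from h import *
d=np.load('pics/t11.npy'); p=[.5975,-.0235,-.197]
def hol(w):
    c,s=np.cos(p[2]),np.sin(p[2]);r=w-np.array([p[0],p[1],0]); return np.round(1000*np.array([c*r[0]+s*r[1],-s*r[0]+c*r[1],r[2]]))
for U,V in [(255,339),(270,341),(320,345),(345,350),(410,362),(475,370),(500,379),(530,384),(560,386),(187,240),(192,315)]:
    u,v=round(U/5+260),round(V/5+150); print(U,hol(pt('top',d,u,v)))
E
```

```text
255 [-67.  81.  79.]
270 [-65.  72.  83.]
320 [-61.  42.  81.]
345 [-62.  26. 107.]
410 [-60. -12. 109.]
475 [-57. -50. 109.]
500 [-57. -67.  81.]
530 [-56. -85.  82.]
560 [ -53. -102.   82.]
187 [-23. 129. 143.]
192 [-62. 120.  95.]
```

```bash
python3 - <<'E'
from h import *
print(job.job_done())
E
```

```text
the job is handed in; nothing more can be done
None
```

The holder is unlocked, the spindle is lying level in both front notches, and the job is handed in. It took about 24.5 s of the 67 s allowed.

**What I did**
- **Lock:** I pulled the knob up, turned it clockwise to its end stop (torque rose to about 0.8 N m there) and pushed it down until it stopped.
- **Spindle:** I pushed the core with closed fingers at a peak reading of about 15 N. The left clip let go first and the bar lay askew. A light push near the right end then freed it, and it rolled down into the notches.

**Last checks**
- **Knob:** its wing top is at about 144 mm and the red arm at about 97 mm, so it is fully in. The arm points forward, clear of the spindle.
- **Spindle:** the top of the bar is about 82 mm high on both sides, so it is level in both notches. It sits about 4° askew in plan and roughly 8–10 mm to the right.
- **Robot:** the arm was clear of everything, with about zero wrist force.
- **Ceramics:** the lantern and vase look unmoved. The arm hid most of the cup in the last picture, but no move went near it. I never identified the ornament in the pictures.

**What went wrong**
- During the first turn the last joint ran to its end (179.84° of 180°). This loaded the fingers sideways on the knob at about 48 N. I eased that off and regrasped half a turn round to finish.
- The load was on the fingers, not the gripper body, and well below the 120 N wrist limit. The 40 N limit covers only the arm and the gripper's body.

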